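# Re-order the V-rests and lay the reducing spool level

## Task

The three V-rests on the weld fixture still stand as the last job left them; put each in the nest where the stepped pipe spool needs it: the low blue one in the nest next to the green end stop, the middle yellow one in the next nest and the tall red one in the last (one may be right already; to change the others over, park one on a free spot of the table). Then lift the spool from its timber cradle and lay it in the three vees with its widest end at the green stop, so that it lies level along the row with each pipe size in its own rest, and let go. Leave the ceramic nozzle, the square tube offcut and the hex nut where they are.

Things in the scene. Friction and masses are not known exactly. Their poses are not given: they have to be found in the camera images.
- spool: Bright pipe 272 mm long in three sizes, level in a fixed timber cradle, axis 66 mm up. Origin on the axis at its balance point, 118 mm from the wide face; x to the narrow end. 60 mm thick from x -118 to -46, 48 mm from -24 to 78 (grip at the origin), 34 mm from 94 to 154. Laid right: axis 64 mm above the nest undersides, origin 82 mm from nest_wide, 54 from nest_mid, between them. 0.5 to 0.8 kg.
- rest_blue: Low V-rest, blue, 39 mm high: 34 mm along the pipe (x), 52 mm across its flat cheeks (y, grip there), open 90 degree vee along x in its top, 23 mm deep, lined with bright steel. Origin: centre of underside, z up; the same turned half round. 0.25 to 0.6 kg. At the start it stands in one of the nests.
- rest_yellow: Middle V-rest, yellow, 47 mm high: 34 mm along the pipe (x), 52 mm across its flat cheeks (y, grip there), open 90 degree vee along x in its top, 23 mm deep, lined with bright steel. Origin: centre of underside, z up; the same turned half round. 0.25 to 0.6 kg. At the start it stands in one of the nests.
- rest_red: Tall V-rest, red, 57 mm high: 34 mm along the pipe (x), 52 mm across its flat cheeks (y, grip there), open 90 degree vee along x in its top, 23 mm deep, lined with bright steel. Origin: centre of underside, z up; the same turned half round. 0.25 to 0.6 kg. At the start it stands in one of the nests.
- nest_wide: Steel foot plate with open pocket for the blue rest, fixed, by the green end stop (60 mm wide, top 70 mm above the table, its face 48 mm from this origin along -x). Origin: centre of the underside, 10 mm above the table; x points along the row away from the stop, z up. Pocket 40 (x) by 58 mm (y), floor 6 mm above the origin, bevelled lip to 11 mm; plate 56 x 74 mm.
- nest_mid: Like nest_wide, for the yellow rest: same pocket and axes, 136 mm beyond nest_wide. The dark fixture plate under the nests (10 mm thick, 110 mm wide) reaches from 222 mm on the stop's side of this origin to 106 mm on the other. Table beside it free but for the cradle (256 x 96 mm, 60 high) under the spool, the bystanders and, far left, a vice 110 mm high (x over 0.61, y over 0.32 m).
- nest_narrow: Steel foot plate with open pocket for the red rest, fixed, last in the row, 72 mm beyond nest_mid. Origin: centre of the underside, 10 mm above the table; x points along the row away from the stop, z up. Pocket 40 (x) by 58 mm (y), floor 6 mm above the origin, bevelled lip to 11 mm; plate 56 x 74 mm.
- nozzle: Bystander: orange ceramic nozzle standing on end, 22 mm thick, 39 mm high, origin under it
- square_tube: Bystander: offcut of dark square tube, lying, 42 x 25 x 25 mm, origin under its centre
- hex_nut: Bystander: bright hex nut lying flat, 28 mm wide, 15 mm high, origin under it

How it is judged:
By the outcome, as a careful person would: the job done as asked, in the order asked, and still so for the second after the job is handed in, with the robot touching nothing.
It also fails if it takes over 122 s, if anything falls off the work surface, if the arm or the gripper's body presses on something with over 40 N, if the wrist force passes 120 N, or if a joint passes its speed limit or range.

## Robot

A 6-joint arm with a two-finger parallel gripper is mounted at the origin on a cart in front of the work surface, level with it; the furniture and walls round the work are solid. World frame = base frame: x ahead of the robot, y to its left, z up, the work surface at z = 0. Lengths are in m, angles in rad, forces in N, time in s.
With the tool pointing down it reaches from about 0.35 to 0.975 m from the base axis. Payload 4.9 kg.
Tool frame: the origin (TCP) lies midway between the tips of the shut fingers; the grasp point (between the pads) lies 19 mm behind it; z points along the fingers, y is the line along which they close (so a half turn about z gives the same grasp; the last joint's range is limited). The gripper opens to 85 mm and grips with 20 to 120 N. Pads are 22 mm wide; open, the fingers measure 114 mm over their backs; the gripper's body (76 mm by 85 mm) begins 54 mm behind the grasp point. The pads swing forward as they close: fully open they stand 13 mm farther back than shut.
Start: joints at [-1.439, 0.053, 1.613, -0, 1.476, -0.119], TCP at [0.155, -0.605, 0.231] pointing down, gripper open.
Joint ranges: [-3.01, 3.01], [-1.01, 2.22], [0.06, 2.58], [-1.02, 4.17], [0.09, 2.62], [-3.14, 3.14]. Speed limits (rad/s): [2.57, 2.57, 3.14, 3.14, 3.14, 3.14].

## Interface

Orientations are given as a unit quaternion [w, x, y, z].
In Python, from plant import manip gives the robot as it stands.
- The arm moves only by the tool move_arm, never from a script. Its argument "increments" is one flat list of numbers, 5 for each row, row after row: the shift along the tool's x, y, z in mm, then the turn about the tool's z in rad, then the opening, from 0 (shut) to 1 (fully open). In form: [tx, ty, tz, spin, jaw, tx, ty, tz, spin, jaw, ...]. A call has 1 to 8 rows; each row shifts and turns the commanded pose from where the row before left it, along the tool's axes as they then stand; what a row does not reach is not made up. A row lasts 1/12 s, in which the tool goes at most 41.7 mm and 7.16 degrees, less where a joint would pass 70% of its speed; a pose out of reach is approached as far as the arm can. A call with a gripper value outside its range is refused whole. The fingers move at their own pace and stop on an object; the grip force is fixed at half the most. Time passes only in rows, so rows that do not move let the fingers close. It gives the time, the measured TCP pose, the force, the opening and the grip force at its end, in the units of the state.
- manip.state(): the state, without advancing time (a new reading comes with each control period).
- manip.grab_frame(name): name is "side" or "top"; returns a dict with "image" (420x560x3 uint8, blue, green, red), "fov_y" (degrees; the focal length in pixels is half the picture's height over the tangent of half this angle, whatever the lens; pixels are square), "cx", "cy" (the principal point, pixels), "eye" and "rotation" of the camera in the world. Camera axes: x right, y down, z forward; pixel columns grow to the right and rows downward; lengths in m; the calibration is good to about 2 mm. A picture is of the moment at which its call begins. There is no depth.
- manip.job_done(): hands the job in; it is judged then, once.
The state is a dict: "time": time; "joint_pos": joint angles; "joint_vel": joint speeds; "joint_efforts": joint torques, N m; "tool_pos": TCP position; "tool_rot": TCP orientation; "contact_force": force on the tool from outside, world axes, zero at the start; "ft_torque": the same for the moment, N m; "gripper_width": opening from 0.0 (shut) to 1.0 (fully open); "grasp_force": force on a finger pad.
Only numpy, scipy, OpenCV 4.12 (cv2) and the standard library are available. Lean on these libraries where they do the work, as an engineer would, in place of code of your own. Each camera call takes 0.05 s, during which the arm holds its last target. There are 200 camera calls.

## Working session

There is one attempt and no reset: what is moved stays moved. The work goes in short steps, Python scripts to look and compute and a tool call to move; the robot and the scene stay as the last step left them, time stands still between calls to the robot, and variables do not carry over. Pictures are saved under pics/ and viewed, at most 15 in all, crops included, and the job is handed in when it is done.

Besides the shell and the picture viewer there is one more tool, called after "Emit:" as name(argument=value, ...) on one line, values as JSON. move_arm: Moves the arm, as the interface text tells. Its arguments: {"type":"object","properties":{"increments":{"type":"array"}},"required":["increments"]}

```bash
mkdir -p pics
cat > h.py <<'E'
from plant import manip
import cv2, numpy as np
def snap(n,tag):
    f=manip.grab_frame(n); cv2.imwrite(f'pics/{tag}.png',f['image']); np.save(f'pics/{tag}.npy',{k:v for k,v in f.items() if k!='image'},allow_pickle=True); return f
def ray(tag,u,v):
    f=np.load(f'pics/{tag}.npy',allow_pickle=True).item(); 
    F=210/np.tan(np.radians(f['fov_y'])/2); d=np.array([(u-f['cx'])/F,(v-f['cy'])/F,1]); return np.array(f['eye']),np.array(f['rotation'])@d
def at(tag,u,v,z):
    e,d=ray(tag,u,v); return (e+d*(z-e[2])/d[2]).round(4)
def proj(tag,p):
    f=np.load(f'pics/{tag}.npy',allow_pickle=True).item(); F=210/np.tan(np.radians(f['fov_y'])/2)
    c=np.array(f['rotation']).T@(np.array(p)-f['eye']); return (c[:2]/c[2]*F+[f['cx'],f['cy']]).round(1)
E
python3 - <<'E'
from h import *
for n in('top','side'):
    f=snap(n,n+'0'); print({k:v for k,v in f.items() if k!='image'})
    cv2.imwrite(f'pics/{n}0b.png',cv2.resize(f['image'],(800,600),interpolation=cv2.INTER_CUBIC))
print(manip.state())
E
```

```text
{'fov_y': 53.575090407804176, 'cx': 285.5870307570306, 'cy': 206.37236929531917, 'eye': array([ 0.46917953, -0.0397204 ,  1.27724559]), 'rotation': array([-0.03569763,  0.71329707, -0.6996865 ,  0.0192812 ])}
{'fov_y': 53.34670670157085, 'cx': 281.83522211749045, 'cy': 204.14038604194516, 'eye': array([ 0.3204655 , -0.90966128,  0.59769076]), 'rotation': array([-0.49498011,  0.8556354 , -0.13642123,  0.06536055])}
{'time': 0.1, 'joint_pos': array([-1.43899200e+00,  5.33112436e-02,  1.61418969e+00, -1.10081075e-05,
        1.47601191e+00, -1.18966459e-01]), 'joint_vel': array([ 0.0012342 , -0.00035202, -0.00487789, -0.00035871, -0.00019949,
       -0.00207071]), 'joint_efforts': array([ 3.14740328e-04, -3.94905996e+01, -3.71364605e+01, -1.09982554e-04,
        3.90616202e-03,  1.53456153e-05]), 'tool_pos': array([ 0.15503496, -0.60486585,  0.2301536 ]), 'tool_rot': array([-9.60039313e-04,  9.92149022e-01,  1.25057576e-01, -1.16414728e-05]), 'contact_force': array([ 1.07926057e+00,  8.42892882e-01, -2.16237731e-04]), 'ft_torque': array([-0.05413203,  0.02842118,  0.06428195]), 'grasp_force': 0.0, 'gripper_width': 1.001023040366419}
```

View pics/top0b.png

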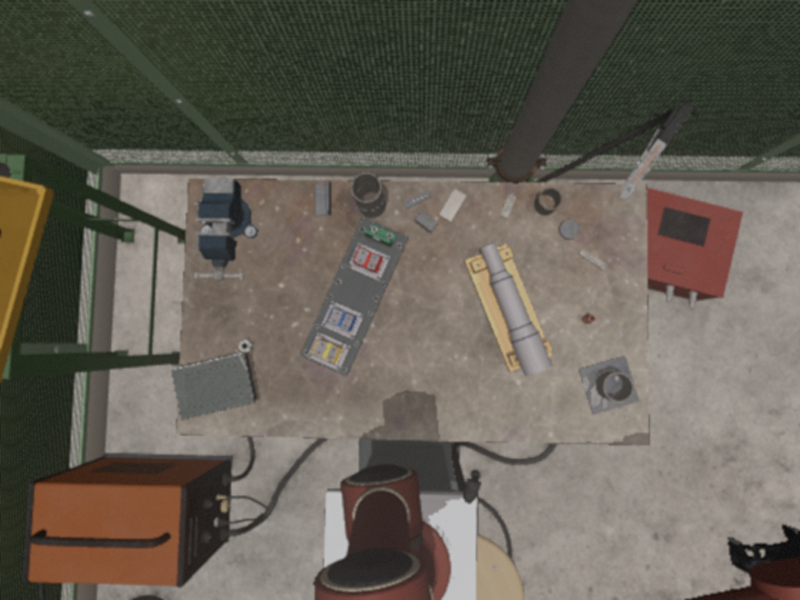

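View pics/side0b.png

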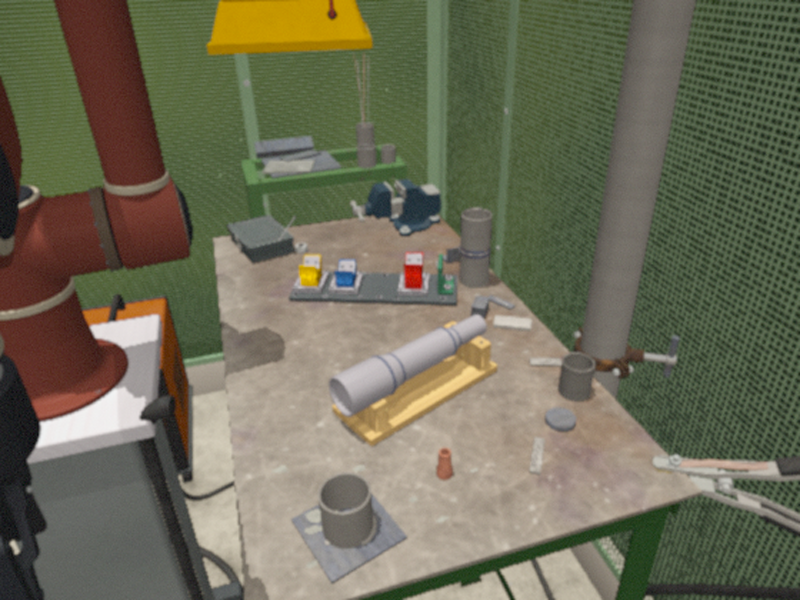

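Top view: red stands next to the green stop (370,260), blue in the middle (343,320) and yellow last (326,352), so all three are wrong. The spool's wide end is nearest the robot, at (533,362). Now enlarged crops.

```bash
sed -i 's/np.array(f\[.rotation.\])/R(f)/; s/^def snap/from scipy.spatial.transform import Rotation\ndef R(f):\n    q=f["rotation"]; return Rotation.from_quat([q[1],q[2],q[3],q[0]]).as_matrix()\ndef snap/' h.py
python3 - <<'E'
from h import *
a=cv2.imread('pics/top0.png')
cv2.imwrite('pics/c1.png',cv2.resize(a[145:275,205:295],None,fx=4.6,fy=4.6,interpolation=cv2.INTER_CUBIC))
cv2.imwrite('pics/c2.png',cv2.resize(a[160:270,315:425],None,fx=5,fy=5,interpolation=cv2.INTER_CUBIC))
print(at('top0',285,206,0), proj('side0',[0.5,0,0]))
E
```

```text
[ 0.5696 -0.0072  0.    ] [249.1 225.7]
```

View pics/c1.png

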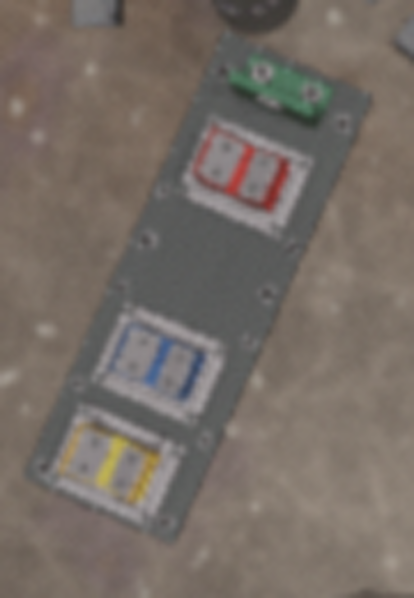

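View pics/c2.png

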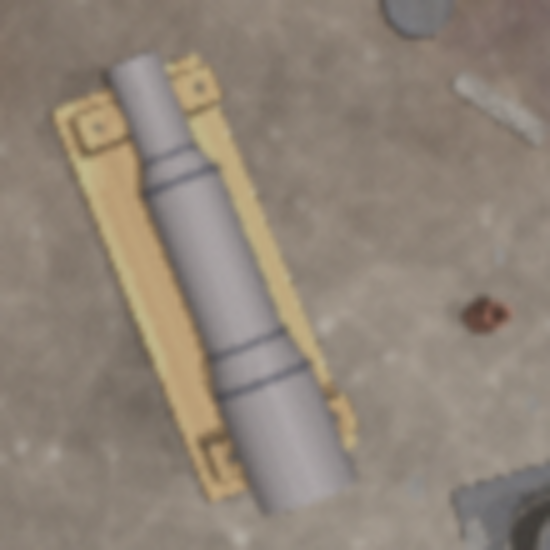

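```bash
cat > fit.py <<'E'
from h import *
from scipy.optimize import least_squares
# fixture frame: origin nest_mid, x away from stop
def loc(p,q): c,s=np.cos(p[2]),np.sin(p[2]); return np.array([p[0]+c*q[0]-s*q[1],p[1]+s*q[0]+c*q[1],q[2]])
px=lambda u,v:(205+u/4.6,145+v/4.6)
# x+ is toward robot (image down); y+ : z up -> image right?
pts=[]
def rect(x0,x1,h,z,c): # c: TL,TR,BR,BL; image right is world -y; row x ~ world -x => row y ~ world -y = image right
    for q,uv in zip([(x0,-h,z),(x0,h,z),(x1,h,z),(x1,-h,z)],c): pts.append((q,px(*uv)))
rect(-.222,.106,.055,.010,[(222,32),(370,97),(175,543),(27,472)])
rect(-.164,-.108,.037,.021,[(212,117),(312,158),(288,236),(187,195)])
rect(-.028,.028,.037,.021,[(124,310),(226,347),(206,416),(100,378)])
rect(.044,.1,.037,.021,[(83,405),(184,447),(155,528),(50,487)])
f=lambda p:np.concatenate([proj('top0',loc(p,q))-uv for q,uv in pts])
r=least_squares(f,[.5,.15,np.pi-.4],loss='soft_l1'); print('row mid',r.x.round(4)); print(f(r.x).reshape(-1,2).round(1).tolist())
row=r.x
for n,x in(('wide',-.136),('mid',0),('nar',.072)): print(n,loc(row,(x,0,0)).round(4))
print('spool target',loc(row,(-.054,0,.074)).round(4))
e=np.load('pics/top0.npy',allow_pickle=True).item()['eye']
p2=lambda u,v:np.array((315+u/5,160+v/5))
sp=[(-.046,.03,(222,397),(312,363)),(-.024,.024,(213,358),(284,332)),(.078,.024,(148,192),(217,167)),(.094,.017,(146,160),(190,147)),(-.118,.03,(268,513),(355,470)),(.154,.017,(108,72),(157,57))]
def g(p):
    a=np.array([np.cos(p[2]),np.sin(p[2]),0]); o=[]
    for x,r,l,rr in sp:
        c=np.array([p[0],p[1],.066])+a*x; n=np.cross(a,c-e); n*=r/np.linalg.norm(n)
        A,B=proj('top0',c+n),proj('top0',c-n)
        if A[0]>B[0]:A,B=B,A
        o+=[*(A-p2(*l)),*(B-p2(*rr))]
    return np.array(o)
r=least_squares(g,[.45,-.2,.4],loss='soft_l1'); print('spool',r.x.round(4)); print(g(r.x).reshape(-1,2).round(1).tolist())
np.save('row.npy',row)
# side check: overlay
img=cv2.imread('pics/side0.png')
P=[loc(row,q) for q in[(-.222,-.055,.01),(-.222,.055,.01),(.106,.055,.01),(.106,-.055,.01)]]+[loc(row,(x,0,z)) for x,z in((-.136,.073-.023),(0,.055-.023),(.072,.063-.023))]
a=np.array([np.cos(r.x[2]),np.sin(r.x[2]),0]);c=np.array([*r.x[:2],.066]);P+=[c-.118*a,c+.154*a]
img=cv2.resize(img[150:320,190:370],None,fx=4,fy=3.5,interpolation=cv2.INTER_CUBIC)
for p in P:
    u,v=proj('side0',p); cv2.drawMarker(img,(int((u-190)*4),int((v-150)*3.5)),(255,0,255),cv2.MARKER_CROSS,10,1)
cv2.imwrite('pics/c3.png',img)
E
python3 fit.py
```

```text
row mid [0.5    0.15   2.7416]
[[-6.6, 2.7], [-6.3, 2.8], [-8.1, 3.9], [-8.7, 4.4], [-7.3, 3.0], [-7.0, 3.9], [-9.3, 3.6], [-9.5, 2.7], [-6.8, 1.6], [-6.7, 3.5], [-10.1, 5.5], [-9.2, 3.7], [-7.7, 2.7], [-7.5, 3.5], [-8.9, 3.0], [-8.3, 1.8]]
wide [0.6253 0.097  0.    ]
mid [0.5  0.15 0.  ]
nar [0.4337 0.178  0.    ]
spool target [0.5497 0.129  0.074 ]
spool [ 0.45 -0.2   0.4 ]
[[-12.7, 25.9], [-11.2, 25.2], [-11.9, 25.9], [-10.5, 25.0], [-12.3, 26.3], [-10.7, 25.1], [-11.7, 26.7], [-9.6, 24.9], [-12.3, 26.2], [-10.1, 27.3], [-11.9, 25.3], [-10.9, 23.8]]
```

View pics/c3.png

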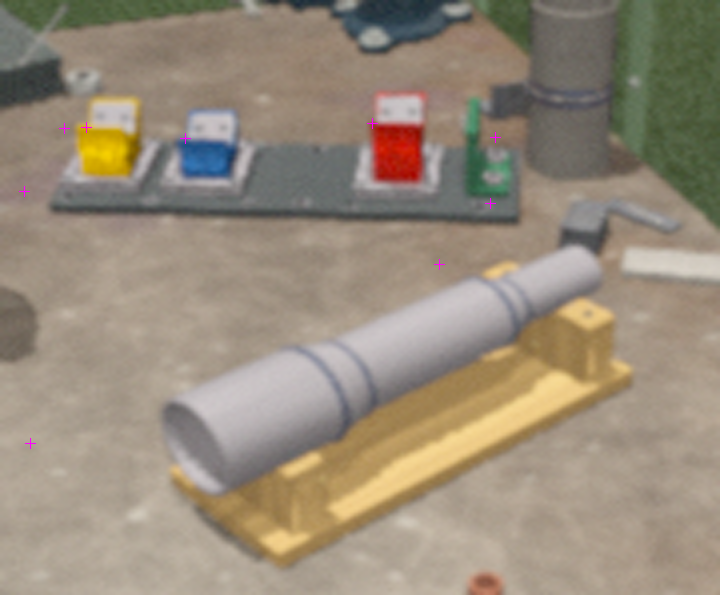

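```bash
sed -i '/def proj/,$s/\.round(1)$//' h.py; sed -i "s/pics\/c3.png/pics\/c4.png/" fit.py; python3 fit.py; python3 -c "
from h import *
print(proj('top0',[.5,0,0]))"
```

```text
row mid [0.51   0.126  2.7554]
[[0.3, -0.5], [0.8, -0.9], [0.4, 0.6], [-0.4, 1.6], [-0.1, -0.3], [0.4, 0.2], [-1.7, 0.1], [-2.0, -0.5], [1.1, -1.4], [1.2, 0.1], [-1.9, 2.2], [-1.1, 0.8], [0.4, -0.2], [0.8, 0.3], [-0.4, -0.1], [0.1, -1.0]]
wide [0.636  0.0747 0.    ]
mid [0.51  0.126 0.   ]
nar [0.4433 0.1531 0.    ]
spool target [0.56   0.1056 0.074 ]
spool [ 0.5249 -0.2324  0.4037]
[[-1.2, 0.2], [0.3, -0.8], [-0.4, 0.1], [0.9, -0.9], [-1.0, 1.0], [0.6, -0.4], [-0.4, 1.4], [1.6, -0.5], [-0.8, 0.1], [1.5, 1.2], [-0.7, 0.2], [0.3, -1.4]]
[282.19443539 228.55135508]
```

View pics/c4.png

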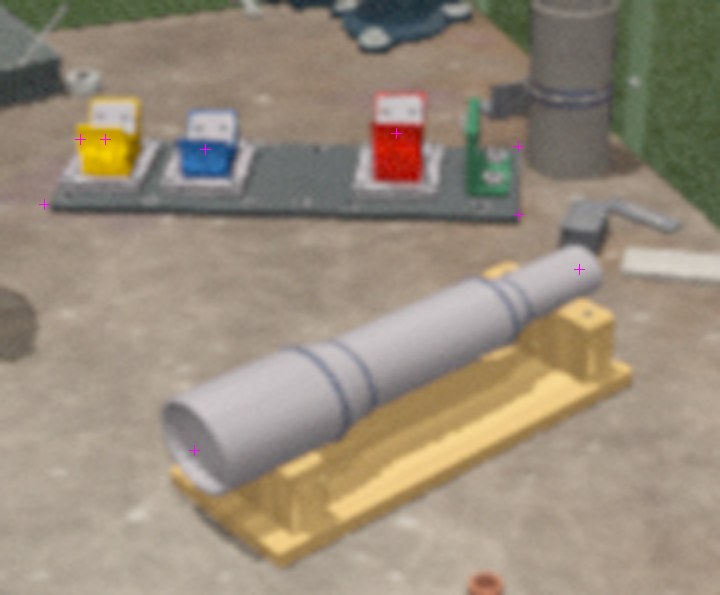

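```bash
cat > lsd.py <<'E'
from h import *
row=np.load('row.npy')
def segs(tag,box,z,s=3):
    a=cv2.imread(f'pics/{tag}.png',0)[box[1]:box[3],box[0]:box[2]]
    L=cv2.createLineSegmentDetector().detect(cv2.resize(a,None,fx=s,fy=s,interpolation=cv2.INTER_CUBIC))[0][:,0]
    for l in L:
        A=at(tag,(l[0]+.5)/s-.5+box[0],(l[1]+.5)/s-.5+box[1],z)[:2];B=at(tag,(l[2]+.5)/s-.5+box[0],(l[3]+.5)/s-.5+box[1],z)[:2]
        c,sn=np.cos(row[2]),np.sin(row[2]); M=np.array([[c,sn],[-sn,c]])
        a_,b_=M@(A-row[:2])*1e3,M@(B-row[:2])*1e3; d=b_-a_; n=np.hypot(*d)
        if n>28: print(tag,a_.round(1),b_.round(1),n.round(),'ang',round((np.degrees(np.arctan2(d[1],d[0]))+45)%90-45,1))
segs('top0',(205,145,295,275),.01)
print()
segs('side0',(198,170,325,215),.01)
for t in('top0','side0'):
    h=cv2.cvtColor(cv2.imread(f'pics/{t}.png'),cv2.COLOR_BGR2HSV); sub=np.zeros(h.shape[:2],bool)
    sub[(slice(145,275),slice(205,295)) if t=='top0' else (slice(170,215),slice(200,325))]=1
    for n,lo,hi in(('red',175,183),('blue',105,125),('yel',22,32),('green',60,85)):
        H=h[...,0].astype(int); m=sub&(((H>=lo)&(H<=hi))|(H+180<=hi))&(h[...,1]>120)&(h[...,2]>60)
        y,x=np.nonzero(m); 
        if len(x): print(t,n,len(x),x.min(),x.max(),y.min(),y.max(),x.mean().round(1),y.mean().round(1),at(t,(x.min()+x.max())/2,(y.min()+y.max())/2,.04))
E
python3 lsd.py
```

```text
top0 [-19.8  20.7] [12.4 21.6] 32.0 ang 1.6
top0 [-108.9  -35.9] [-107.7   33.8] 70.0 ang -0.9
top0 [44.  16.6] [ 42.7 -42.9] 60.0 ang -1.2
top0 [18.3 32.3] [-20.3  32.9] 39.0 ang -0.9
top0 [93.2 31.5] [50.4 32.2] 43.0 ang -1.0
top0 [-112.3   33.6] [-163.9   34.4] 52.0 ang -0.8
top0 [-127.7   14. ] [-156.7   13.8] 29.0 ang 0.3
top0 [-166.2   31.9] [-167.1  -38.1] 70.0 ang -0.7
top0 [-29.1  25.8] [-29.2 -32.8] 59.0 ang -0.1
top0 [ 28.4 -42.7] [29.3 29.4] 72.0 ang -0.7
top0 [-21.9 -31.5] [-21.2  21.8] 53.0 ang -0.7
top0 [14.3 14. ] [-17.5  13.8] 32.0 ang 0.3
top0 [100.8 -36.7] [101.7  26.1] 63.0 ang -0.8
top0 [ 46.3 -44. ] [ 94.3 -44.4] 48.0 ang -0.4
top0 [ 49.8 -30. ] [50.9 14.6] 45.0 ang -1.4
top0 [-154.3  -42.8] [-116.8  -42.1] 38.0 ang 1.0
top0 [-20.2 -43.3] [ 26.5 -44.2] 47.0 ang -1.1
top0 [-119.8    4.7] [-119.1  -31.2] 36.0 ang 1.1
top0 [ 19.  -37.6] [-14.1 -37.5] 33.0 ang -0.1
top0 [ 12.3 -10.9] [-16.  -11.3] 28.0 ang 0.8
top0 [-116.2   54.3] [-76.7  53.6] 39.0 ang -1.0
top0 [ 82.4 177.3] [ 72.4 207.4] 32.0 ang 18.3
top0 [-184.6   25.2] [-183.6   -5. ] 30.0 ang 1.8
top0 [71.2 5
[... 1847 characters left out ...]
[ 121.9 -151.9] [ 122.2 -181.6] 30.0 ang 0.6
side0 [-192.9  -84.6] [-190.3  -55.9] 29.0 ang -5.2
side0 [-183.2  -27.6] [-180.5  -76.6] 49.0 ang 3.1
side0 [-222.    -9.7] [-222.6   48.2] 58.0 ang 0.6
side0 [-225.7 -178.1] [-227.8 -206.2] 28.0 ang -4.2
top0 red 36 254 266 177 189 260.3 183.6 [0.6343 0.0682 0.04  ]
top0 blue 4 238 240 221 226 238.8 223.8 [0.5116 0.1279 0.04  ]
top0 yel 28 227 238 240 252 231.7 246.0 [0.4444 0.1453 0.04  ]
side0 red 158 283 295 185 201 288.9 193.4 [0.6323 0.0649 0.04  ]
side0 blue 100 235 248 190 199 241.1 194.8 [0.5052 0.1014 0.04  ]
side0 yel 180 209 224 178 199 216.2 192.4 [0.4452 0.1609 0.04  ]
side0 green 9 308 313 197 204 309.6 201.7 [0.6737 0.0052 0.04  ]
```

```bash
cat > fit2.py <<'E'
from h import *
from scipy.optimize import least_squares
def segs(tag,box,s=3,mn=10):
    a=cv2.imread(f'pics/{tag}.png',0)[box[1]:box[3],box[0]:box[2]]
    L=cv2.createLineSegmentDetector().detect(cv2.resize(a,None,fx=s,fy=s,interpolation=cv2.INTER_CUBIC))[0][:,0].reshape(-1,2,2)
    L=L[np.linalg.norm(L[:,0]-L[:,1],axis=1)>mn*s]
    return (L+.5)/s-.5+np.array(box[:2])
def M(t): return np.array([[np.cos(t),np.sin(t)],[-np.sin(t),np.cos(t)]])
S=segs('top0',(205,145,295,275)); row=np.load('row.npy')
W=np.array([[at('top0',*p,.021)[:2] for p in s] for s in S])
Q=(W-row[:2])@M(row[2]).T*1e3+[0,5]
use=[]
for w,q in zip(W,Q):
    d=abs(q[1]-q[0]); k=0 if d[0]<d[1] else 1; m=q.mean(0)
    if k==0: E=[-164,-108,-28,28,44,100]
    else: E=[-38,38]
    for e in E:
        if abs(m[k]-e)<3.0 and d[1-k]>30: use.append((w,k,(e if k==0 else e)/1e3))
def f(p): return np.concatenate([((w-p[:2])@M(p[2]).T)[:,k]-e for w,k,e in use])
r=least_squares(f,row,loss='soft_l1',f_scale=.001); print(len(use),r.x.round(4),(f(r.x)*1e3).round(1))
row=r.x; np.save('row2.npy',row)
for n,x in(('wide',-.136),('mid',0),('nar',.072),('spool',-.054)): print(n,(row[:2]+M(row[2]).T@[x,0]).round(4))
# spool long edges at axis height
for s in segs('top0',(315,160,425,270)):
    A,B=[at('top0',*p,.066)[:2] for p in s]; t=.4037; a=M(t)@(A-[.5249,-.2324])*1e3;b=M(t)@(B-[.5249,-.2324])*1e3
    if max(abs(a[1]),abs(b[1]))<45: print(a.round(1),b.round(1),'ang',np.degrees(np.arctan2(*(b-a)[::-1])).round(1))
E
python3 fit2.py
```

```text
12 [0.512  0.1295 2.7458] [ 0.6  1.1 -0.4 -1.  -0.2 -0.1 -0.4 -0.2 -0.2 -0.1 -0.9 -1.1 -0.9 -0.4
  0.8  1.   0.4  0.7  0.3  0.4 -0.4  0.6  0.4 -0.1]
wide [0.6374 0.0771]
mid [0.512  0.1295]
nar [0.4455 0.1573]
spool [0.5618 0.1087]
[-59.9  35.3] [ 8. 27.] ang -6.9
[ 8.4 27.8] [87.  27.3] ang -0.4
[-13.4 -21.1] [-45.6 -27.8] ang -168.3
[  3.6 -35.3] [113.1 -36.1] ang -0.5
[ 79.  -22.8] [-13.  -22.1] ang 179.6
[-49.   -2.5] [-47.9  28.4] ang 87.9
[-42.4  22.2] [-43.4 -10.3] ang -91.9
[-56.5 -34.7] [  0.5 -35. ] ang -0.3
[-25.9 -19.6] [-25.7  13.7] ang 89.7
[76.1 19.1] [-16.4  20.7] ang 179.0
```

Create st.py:
```python
import sys
from h import *
# usage: st.py x y z yaw -> delta in tool axes (mm) and spin
s=manip.state(); p=np.array(s['tool_pos']); q=s['tool_rot']; Rm=Rotation.from_quat([q[1],q[2],q[3],q[0]]).as_matrix()
yaw=np.arctan2(Rm[1,0],Rm[0,0])
print('t',round(s['time'],2),'tcp',p.round(4),'yaw',yaw.round(4),'tilt',np.degrees(np.arccos(-Rm[2,2])).round(2),'F',np.round(s['contact_force'],1),'w',round(s['gripper_width'],3),'g',round(s['grasp_force'],1),'j',np.round(s['joint_pos'],2))
row=np.load('row2.npy'); c,n=np.cos(row[2]),np.sin(row[2]); d=p[:2]-row[:2]; print('row xy mm',round((c*d[0]+n*d[1])*1e3,1),round((-n*d[0]+c*d[1])*1e3,1))
if len(sys.argv)>4:
    t=np.array(list(map(float,sys.argv[1:5]))); print('delta tool mm',(Rm.T@(t[:3]-p)*1e3).round(1),'spin',round(-((t[3]-yaw+np.pi)%(2*np.pi)-np.pi),4))
```

```text
(no output)
```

Emit:
move_arm(increments=[29,-24.6,0,0,1,29,-24.6,0,0,1,29,-24.6,0,0,1,29,-24.6,0,0,1,29,-24.6,0,0,1,29,-24.6,0,0,1,29,-24.6,0,0,1,29,-24.6,0,0,1])

```text
time: 0.77
tool_pos: [0.3315, -0.3553, 0.2308]
tool_rot: [-0.0, 0.992, 0.125, -0.0]
contact_force: [0.9, 0.7, 0.7]
gripper_width: 1.0
grasp_force: 0.0
```

Emit:
move_arm(increments=[29,-24.6,0,0,1,29,-24.6,0,0,1,29,-24.6,0,0,1,29,-24.6,0,0,1,29,-24.6,0,0,1,29,-24.6,0,0,1,0,0,0,0,1,0,0,0,0,1])

```text
time: 1.43
tool_pos: [0.4633, -0.1694, 0.2307]
tool_rot: [-0.0, 0.992, 0.127, -0.001]
contact_force: [-0.5, -0.5, 0.3]
gripper_width: 0.999
grasp_force: 0.0
```

```bash
python3 st.py .6374 .0771 .13 -.3958
```

```text
t 1.43 tcp [ 0.4633 -0.1694  0.2307] yaw 0.2549 tilt 0.06 F [-0.5 -0.5  0.3] w 0.999 g 0.0 j [-0.5  -0.27  1.91 -0.    1.5   0.81]
row xy mm -70.4 294.5
delta tool mm [ 230.7 -194.6  100.6] spin 0.6507
```

Emit:
move_arm(increments=[28.8,-24.3,0,0,1,28.8,-24.3,0,0,1,28.8,-24.3,0,0,1,28.8,-24.3,0,0,1,28.8,-24.3,0,0,1,28.8,-24.3,0,0,1,28.8,-24.3,0,0,1,28.8,-24.3,0,0,1])

```text
time: 2.1
tool_pos: [0.6386, 0.0742, 0.2309]
tool_rot: [0.0, 0.992, 0.124, -0.0]
contact_force: [0.2, -1.9, 0.1]
gripper_width: 1.001
grasp_force: 0.0
```

Emit:
move_arm(increments=[0,0,16,0.108,1,0,0,16,0.108,1,0,0,16,0.108,1,0,0,16,0.108,1,0,0,16,0.108,1,0,0,16,0.108,1,0,0,0,0,1,0,0,0,0,1])

```text
time: 2.77
tool_pos: [0.6369, 0.0729, 0.1339]
tool_rot: [0.0, 0.98, -0.197, -0.001]
contact_force: [0.1, -0.1, -0.1]
gripper_width: 1.001
grasp_force: 0.0
```

```bash
python3 st.py .6374 .0771 .038 -.3958
python3 - <<'E'
from h import *
for n in('top','side'):
    f=snap(n,n+'1')
a=cv2.resize(cv2.imread('pics/top1.png')[145:275,205:295],None,fx=4.4,fy=4.4,interpolation=cv2.INTER_CUBIC)
b=cv2.resize(cv2.imread('pics/side1.png')[120:225,195:325],None,fx=3,fy=3,interpolation=cv2.INTER_CUBIC)
o=np.zeros((600,800,3),np.uint8);o[:a.shape[0],:a.shape[1]]=a;o[:b.shape[0],400:400+b.shape[1]]=b
cv2.imwrite('pics/d1.png',o)
E
```

```text
t 2.77 tcp [0.6369 0.0729 0.1339] yaw -0.3963 tilt 0.18 F [ 0.1 -0.1 -0.1] w 1.001 g 0.0 j [-0.    0.17  1.66 -0.    1.32  1.97]
row xy mm -137.1 4.0
delta tool mm [-0.9 -4.2 95.9] spin -0.0005
```

View pics/d1.png

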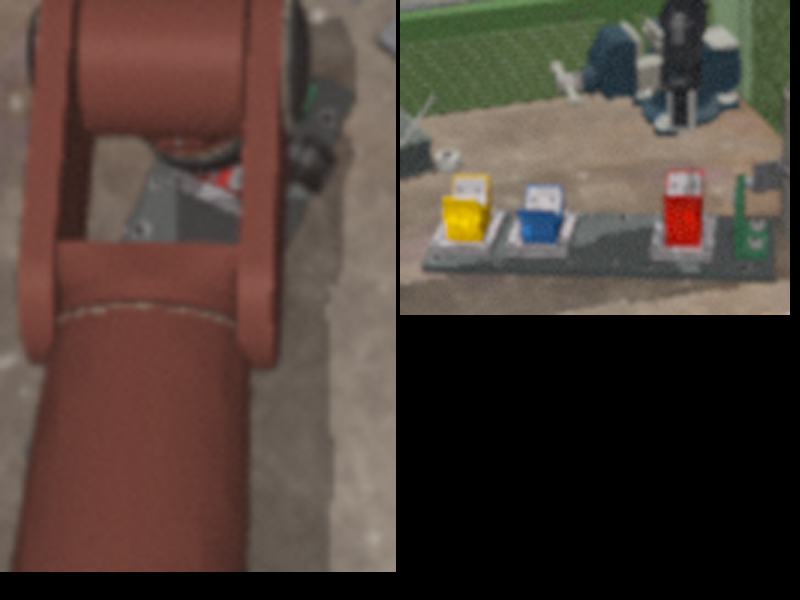

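Side picture: the gripper at (683,80) hangs right over the red rest (684,205), as calculated. Going down and gripping.

Emit:
move_arm(increments=[-0.9,-4.2,0,0,1,0,0,24,0,1,0,0,24,0,1,0,0,24,0,1,0,0,14,0,1,0,0,8,0,1,0,0,2,0,1,0,0,0,0,1])

```text
time: 3.53
tool_pos: [0.6391, 0.0788, 0.0398]
tool_rot: [-0.0, 0.98, -0.197, 0.0]
contact_force: [0.2, 0.0, -0.9]
gripper_width: 0.996
grasp_force: 0.0
```

Emit:
move_arm(increments=[0,0,0,0,0,0,0,0,0,0,0,0,0,0,0,0,0,0,0,0,0,0,0,0,0,0,0,0,0,0,0,0,0,0,0,0,0,0,0,0])

```text
time: 4.2
tool_pos: [0.64, 0.0781, 0.0414]
tool_rot: [0.0, 0.98, -0.197, 0.002]
contact_force: [-1.4, -1.9, 7.2]
gripper_width: 0.598
grasp_force: 65.4
```

```bash
python3 st.py
```

```text
t 4.2 tcp [0.64   0.0781 0.0414] yaw -0.3971 tilt 0.17 F [-1.4 -1.9  7.2] w 0.598 g 65.4 j [ 0.01  0.28  1.7  -0.    1.16  1.97]
row xy mm -138.0 -2.0
```

Emit:
move_arm(increments=[0,0,-10,0,0,0,0,-20,0,0,0,0,-20,0,0,0,0,-10,0,0,-10,8,0,0,0,-20,16,0,0,0,-25,20,0,0,0,-25,20,0,0,0])

```text
time: 4.87
tool_pos: [0.5382, 0.0507, 0.0981]
tool_rot: [-0.0, 0.98, -0.197, -0.001]
contact_force: [-0.2, -0.9, -4.7]
gripper_width: 0.602
grasp_force: 64.5
```

Emit:
move_arm(increments=[-25,20,0,0,0,-25,20,0,0,0,-25,16,0,0,0,-15,10,0,0,0,0,0,20,0,0,0,0,20,0,0,0,0,15,0,0,0,0,8,0,0])

```text
time: 5.53
tool_pos: [0.429, 0.025, 0.0335]
tool_rot: [-0.0, 0.98, -0.197, -0.002]
contact_force: [-0.3, -0.3, -5.1]
gripper_width: 0.6
grasp_force: 64.4
```

Emit:
move_arm(increments=[0,0,5,0,0,0,0,3,0,0,0,0,2,0,0,0,0,1,0,0,0,0,0,0,0])

```text
time: 5.95
tool_pos: [0.4322, 0.0245, 0.0258]
tool_rot: [-0.0, 0.98, -0.197, 0.0]
contact_force: [-0.5, 0.1, -6.2]
gripper_width: 0.599
grasp_force: 64.4
```

```bash
python3 st.py
```

```text
t 5.95 tcp [0.4322 0.0245 0.0258] yaw -0.3971 tilt 0.06 F [-0.5  0.1 -6.2] w 0.599 g 64.4 j [-0.12 -0.19  2.21  0.    1.12  1.85]
row xy mm 33.1 127.6
```

Emit:
move_arm(increments=[0,0,1,0,0,0,0,0,0,0])

```text
time: 6.12
tool_pos: [0.4325, 0.0245, 0.0254]
tool_rot: [-0.0, 0.98, -0.197, 0.001]
contact_force: [-1.8, 1.4, -0.7]
gripper_width: 0.6
grasp_force: 64.8
```

Emit:
move_arm(increments=[0,0,1,0,0,0,0,0,0,0])

```text
time: 6.28
tool_pos: [0.4326, 0.0245, 0.0254]
tool_rot: [0.0, 0.98, -0.197, 0.0]
contact_force: [-6.0, 1.3, 8.5]
gripper_width: 0.595
grasp_force: 66.2
```

Emit:
move_arm(increments=[0,0,0,0,1,0,0,0,0,1,0,0,0,0,1,0,0,0,0,1,0,0,-25,0,1,0,0,-25,0,1,0,0,-20,0,1,0,0,0,0,1])

```text
time: 6.95
tool_pos: [0.435, 0.0242, 0.0982]
tool_rot: [-0.0, 0.98, -0.197, 0.005]
contact_force: [0.6, -0.1, 0.6]
gripper_width: 1.0
grasp_force: 0.0
```

```bash
python3 st.py .5120 .1295 .027 -.3958;  python3 - <<'E'
from h import *
f=snap('side','side2'); f=snap('top','top2')
b=cv2.resize(cv2.imread('pics/side2.png')[150:260,195:325],None,fx=4,fy=4,interpolation=cv2.INTER_CUBIC)
cv2.imwrite('pics/d2.png',b)
E
```

```text
t 6.95 tcp [0.435  0.0242 0.0982] yaw -0.3972 tilt 0.52 F [ 0.6 -0.1  0.6] w 1.0 g 0.0 j [-0.12 -0.31  2.17  0.    1.27  1.85]
row xy mm 30.4 126.9
delta tool mm [  29.6 -126.7   71.8] spin -0.0014
```

View pics/d2.png

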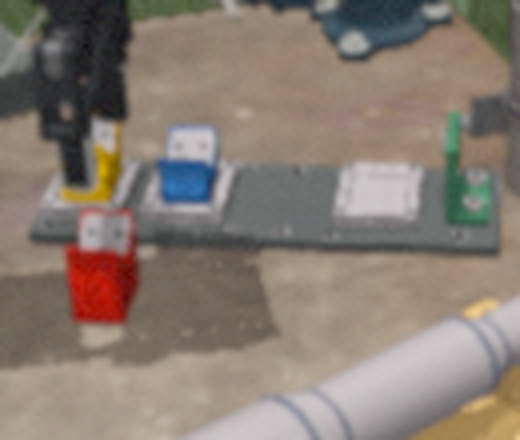

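Side view: red stands upright parked beside the row at (100,270) and the nest by the stop (380,190) is empty. Next is blue.

Emit:
move_arm(increments=[3,-12,0,0,1,6,-26,0,0,1,7,-30,0,0,1,7,-30,0,0,1,5,-20,0,0,1,1.6,-8.7,0,0,1,0,0,0,0,1,0,0,0,0,1])

```text
time: 7.72
tool_pos: [0.5069, 0.1301, 0.0918]
tool_rot: [0.001, 0.98, -0.197, -0.001]
contact_force: [-0.2, -0.1, 0.5]
gripper_width: 1.002
grasp_force: 0.0
```

```bash
python3 st.py .5120 .1295 .027 -.3958
```

```text
t 7.72 tcp [0.5069 0.1301 0.0918] yaw -0.3963 tilt 0.17 F [-0.2 -0.1  0.5] w 1.002 g 0.0 j [ 0.11 -0.06  1.97 -0.    1.24  2.08]
row xy mm 4.9 1.4
delta tool mm [ 5.1 -1.5 64.8] spin -0.0005
```

Emit:
move_arm(increments=[4,-1.5,8,0,1,0,0,16,0,1,0,0,18,0,1,0,0,12,0,1,0,0,7,0,1,0,0,2,0,1,0,0,1,0,1,0,0,0,0,1])

```text
time: 8.38
tool_pos: [0.5126, 0.1296, 0.0297]
tool_rot: [-0.0, 0.98, -0.197, 0.0]
contact_force: [-0.5, 0.3, -0.8]
gripper_width: 1.002
grasp_force: 0.0
```

```bash
python3 st.py .5120 .1295 .027 -.3958
```

```text
t 8.38 tcp [0.5126 0.1296 0.0297] yaw -0.3976 tilt 0.05 F [-0.5  0.3 -0.8] w 1.002 g 0.0 j [0.11 0.04 1.99 0.   1.11 2.08]
row xy mm -0.5 -0.4
delta tool mm [-0.5  0.4  2.7] spin -0.0018
```

Emit:
move_arm(increments=[0,0,4,0,1,0,0,2,0,1,0,0,0,0,0,0,0,0,0,0,0,0,0,0,0,0,0,0,0,0,0,0,0,0,0,0,0,0,0,0])

```text
time: 9.05
tool_pos: [0.5127, 0.1298, 0.0238]
tool_rot: [-0.0, 0.98, -0.197, 0.0]
contact_force: [0.2, -0.1, 2.3]
gripper_width: 0.594
grasp_force: 64.5
```

Emit:
move_arm(increments=[0,0,0,0,0,0,0,0,0,0,0,0,0,0,0])

```text
time: 9.3
tool_pos: [0.5127, 0.1298, 0.0238]
tool_rot: [-0.0, 0.98, -0.197, 0.0]
contact_force: [-0.5, 0.0, 3.9]
gripper_width: 0.601
grasp_force: 64.6
```

```bash
python3 st.py
```

```text
t 9.3 tcp [0.5127 0.1298 0.0238] yaw -0.3972 tilt 0.06 F [-0.5  0.   3.9] w 0.601 g 64.6 j [ 0.11  0.05  1.99 -0.    1.1   2.08]
row xy mm -0.6 -0.6
```

Emit:
move_arm(increments=[0,0,-10,0,0,0,0,-20,0,0,0,0,-10,0,0,12,0,0,0,0,25,0,0,0,0,30,0,0,0,0,30,0,0,0,0,24,0,0,0,0])

```text
time: 9.97
tool_pos: [0.6254, 0.0817, 0.0622]
tool_rot: [0.0, 0.98, -0.197, -0.0]
contact_force: [-0.2, 0.8, -3.5]
gripper_width: 0.597
grasp_force: 64.0
```

Emit:
move_arm(increments=[12,0,0,0,0,3,0,0,0,0,0,0,0,0,0,0,0,0,0,0,0,0,0,0,0])

```text
time: 10.38
tool_pos: [0.6363, 0.0776, 0.0624]
tool_rot: [0.0, 0.98, -0.197, -0.001]
contact_force: [-0.3, -0.2, -4.0]
gripper_width: 0.596
grasp_force: 64.0
```

```bash
python3 st.py .6374 .0771 .0238 -.3958;python3 - <<'E'
from h import *
f=snap('side','side3')
b=cv2.resize(cv2.imread('pics/side3.png')[150:220,250:330],None,fx=7,fy=7,interpolation=cv2.INTER_CUBIC)
cv2.imwrite('pics/d3.png',b)
E
```

```text
t 10.38 tcp [0.6363 0.0776 0.0624] yaw -0.3967 tilt 0.11 F [-0.3 -0.2 -4. ] w 0.596 g 64.0 j [0.01 0.24 1.7  0.   1.2  1.97]
row xy mm -134.8 -0.0
delta tool mm [ 1.3  0.  38.6] spin -0.0009
```

View pics/d3.png

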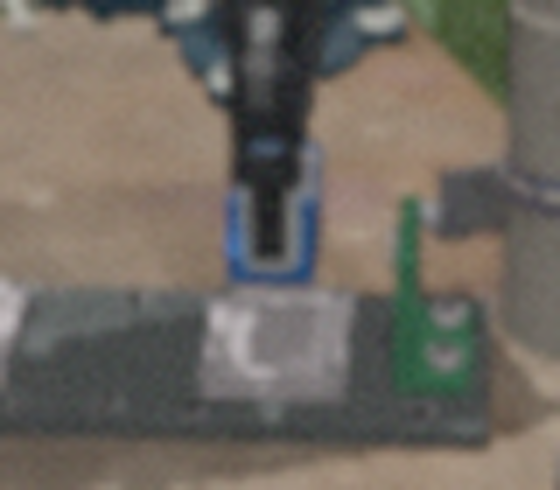

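Side view: blue hangs over the wide nest, with the finger (270,210) nearly centred on it and the pocket below at (278,345). Lowering.

Emit:
move_arm(increments=[1,0,8,0,0,0,0,12,0,0,0,0,8,0,0,0,0,4,0,0,0,0,2,0,0,0,0,2,0,0,0,0,1,0,0,0,0,0,0,0])

```text
time: 11.1
tool_pos: [0.6387, 0.0768, 0.0264]
tool_rot: [-0.0, 0.98, -0.197, 0.0]
contact_force: [-0.4, -0.4, -2.6]
gripper_width: 0.602
grasp_force: 64.0
```

```bash
python3 st.py .6374 .0771 .0238 -.3958
```

```text
t 11.1 tcp [0.6387 0.0768 0.0264] yaw -0.3972 tilt 0.01 F [-0.4 -0.4 -2.6] w 0.602 g 64.0 j [ 0.    0.29  1.7  -0.    1.14  1.97]
row xy mm -137.3 -0.2
delta tool mm [-1.3  0.2  2.6] spin -0.0014
```

Emit:
move_arm(increments=[-0.5,0,1,0,0,0,0,1,0,0,0,0,1,0,0,0,0,0,0,0])

```text
time: 11.43
tool_pos: [0.6385, 0.077, 0.0238]
tool_rot: [-0.0, 0.98, -0.197, 0.0]
contact_force: [-0.2, -0.3, -2.0]
gripper_width: 0.6
grasp_force: 64.1
```

Emit:
move_arm(increments=[0,0,1,0,0,0,0,0,0,0])

```text
time: 11.6
tool_pos: [0.6385, 0.0769, 0.0239]
tool_rot: [0.0, 0.98, -0.197, 0.0]
contact_force: [-3.5, -0.8, 3.9]
gripper_width: 0.595
grasp_force: 64.9
```

Emit:
move_arm(increments=[0,0,0,0,1,0,0,0,0,1,0,0,0,0,1,0,0,0,0,1,0,0,-20,0,1,0,0,-30,0,1,0,0,-20,0,1,0,0,0,0,1])

```text
time: 12.27
tool_pos: [0.6418, 0.0771, 0.0984]
tool_rot: [-0.001, 0.98, -0.197, 0.005]
contact_force: [0.8, 0.8, 0.7]
gripper_width: 1.001
grasp_force: 0.0
```

Emit:
move_arm(increments=[-15,0,0,0,1,-30,0,0,0,1,-35,0,0,0,1,-35,0,0,0,1,-35,0,0,0,1,-30,0,0,0,1,-20,0,0,0,1,-7,0,0,0,1])

```text
time: 12.93
tool_pos: [0.4442, 0.1578, 0.091]
tool_rot: [0.0, 0.981, -0.196, -0.001]
contact_force: [-0.2, 0.6, 0.2]
gripper_width: 1.001
grasp_force: 0.0
```

Emit:
move_arm(increments=[0,0,0,0,1,0,0,0,0,1])

```text
time: 13.1
tool_pos: [0.4478, 0.157, 0.0924]
tool_rot: [-0.0, 0.98, -0.197, 0.001]
contact_force: [-0.6, 0.7, 0.1]
gripper_width: 1.005
grasp_force: 0.0
```

```bash
python3 st.py .4455 .1573 .027 -.3958
```

```text
t 13.1 tcp [0.4478 0.157  0.0924] yaw -0.3969 tilt 0.06 F [-0.6  0.7  0.1] w 1.005 g 0.0 j [ 0.18 -0.19  2.08 -0.    1.25  2.15]
row xy mm 69.8 -0.6
delta tool mm [-2.3  0.6 65.4] spin -0.0011
```

Emit:
move_arm(increments=[-1.5,0.6,8,0,1,0,0,16,0,1,0,0,18,0,1,0,0,10,0,1,0,0,6,0,1,0,0,3,0,1,0,0,1,0,1,0,0,0,0,1])

```text
time: 13.77
tool_pos: [0.4461, 0.1571, 0.0306]
tool_rot: [-0.0, 0.98, -0.197, 0.0]
contact_force: [0.0, 0.2, -0.2]
gripper_width: 1.0
grasp_force: 0.0
```

Emit:
move_arm(increments=[0,0,0,0,0,0,0,0,0,0,0,0,0,0,0,0,0,0,0,0,0,0,0,0,0,0,0,0,0,0,0,0,0,0,0])

```text
time: 14.35
tool_pos: [0.4465, 0.1573, 0.0314]
tool_rot: [-0.0, 0.98, -0.197, 0.001]
contact_force: [0.0, -0.4, 5.4]
gripper_width: 0.6
grasp_force: 64.5
```

```bash
python3 st.py .4455 .1573 .03 -.3958
```

```text
t 14.35 tcp [0.4465 0.1573 0.0314] yaw -0.3972 tilt 0.12 F [ 0.  -0.4  5.4] w 0.6 g 64.5 j [ 0.18 -0.09  2.12  0.    1.12  2.15]
row xy mm 71.1 -0.4
delta tool mm [-1.   0.4  1.4] spin -0.0014
```

Emit:
move_arm(increments=[0,0,-10,0,0,0,0,-20,0,0,0,0,-10,0,0,10,0,0,0,0,22,0,0,0,0,22,0,0,0,0,12,0,0,0,0,6,0,0,0,0])

```text
time: 15.02
tool_pos: [0.513, 0.1283, 0.0697]
tool_rot: [0.0, 0.98, -0.198, -0.0]
contact_force: [0.2, 0.4, -2.3]
gripper_width: 0.598
grasp_force: 63.8
```

Emit:
move_arm(increments=[0,0,0,0,0,0,0,0,0,0,0,0,8,0,0,0,0,12,0,0,0,0,8,0,0,0,0,2,0,0,0,0,0,0,0,0,0,0,0,0])

```text
time: 15.68
tool_pos: [0.5115, 0.1293, 0.0398]
tool_rot: [0.0, 0.98, -0.197, -0.0]
contact_force: [0.6, 0.7, -3.4]
gripper_width: 0.6
grasp_force: 63.8
```

```bash
python3 st.py .5128 .1299 .0314 -.3972
```

```text
t 15.68 tcp [0.5115 0.1293 0.0398] yaw -0.397 tilt 0.05 F [ 0.6  0.7 -3.4] w 0.6 g 63.8 j [0.11 0.02 1.98 0.   1.13 2.07]
row xy mm 0.3 0.3
delta tool mm [ 1.  -1.   8.4] spin 0.0002
```

Emit:
move_arm(increments=[0.5,-0.7,3,0,0,0,0,2,0,0,0,0,2,0,0,0,0,1,0,0,0,0,0,0,0])

```text
time: 16.1
tool_pos: [0.5125, 0.1296, 0.032]
tool_rot: [0.0, 0.98, -0.197, -0.0]
contact_force: [0.4, 0.3, -3.9]
gripper_width: 0.6
grasp_force: 63.8
```

Emit:
move_arm(increments=[0,0,1,0,0,0,0,0,0,0])

```text
time: 16.27
tool_pos: [0.5129, 0.1297, 0.0315]
tool_rot: [-0.0, 0.98, -0.197, 0.0]
contact_force: [-0.4, 1.3, -4.2]
gripper_width: 0.6
grasp_force: 63.8
```

Emit:
move_arm(increments=[0,0,1,0,0,0,0,0,0,0])

```text
time: 16.43
tool_pos: [0.513, 0.1297, 0.0314]
tool_rot: [0.0, 0.98, -0.197, -0.0]
contact_force: [-4.5, 0.2, 5.1]
gripper_width: 0.598
grasp_force: 64.5
```

Emit:
move_arm(increments=[0,0,0,0,1,0,0,0,0,1,0,0,0,0,1,0,0,0,0,1,0,0,-20,0,1,0,0,-30,0,1,0,0,-18,0,1,0,0,0,0,1])

```text
time: 17.1
tool_pos: [0.5162, 0.1301, 0.1035]
tool_rot: [-0.001, 0.98, -0.197, 0.004]
contact_force: [0.8, 0.6, 0.9]
gripper_width: 0.999
grasp_force: 0.0
```

Emit:
move_arm(increments=[-4,12,0,0,1,-7,26,0,0,1,-7,30,0,0,1,-7,30,0,0,1,-5,20,0,0,1,-2,8,0,0,1,0,0,0,0,1,0,0,0,0,1])

```text
time: 17.77
tool_pos: [0.4347, 0.026, 0.0982]
tool_rot: [-0.0, 0.98, -0.198, 0.0]
contact_force: [0.4, -0.1, 0.1]
gripper_width: 0.999
grasp_force: 0.0
```

```bash
python3 st.py .4326 .0245 .0254 -.3972
python3 - <<'E'
from h import *
f=snap('side','side4')
b=cv2.resize(cv2.imread('pics/side4.png')[150:260,195:325],None,fx=5,fy=5,interpolation=cv2.INTER_CUBIC)
cv2.imwrite('pics/d4.png',b)
E
```

```text
t 17.77 tcp [0.4347 0.026  0.0982] yaw -0.398 tilt 0.04 F [ 0.4 -0.1  0.1] w 0.999 g 0.0 j [-0.11 -0.3   2.17  0.    1.28  1.86]
row xy mm 31.4 125.3
delta tool mm [-1.4  2.2 72.8] spin -0.0008
```

View pics/d4.png

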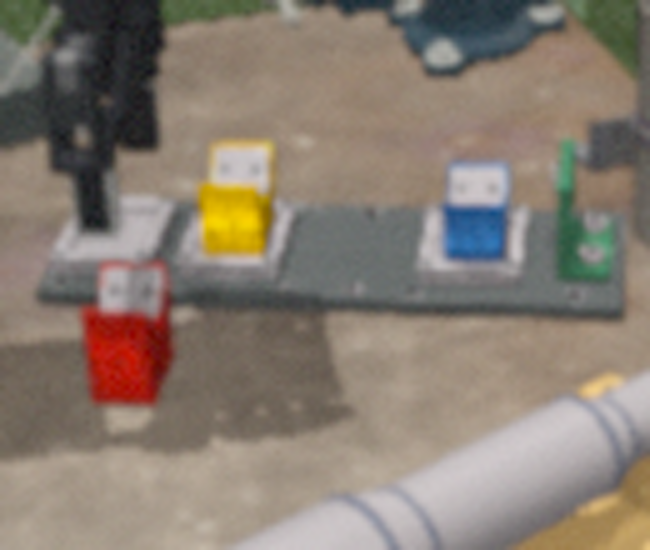

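Blue is seated by the stop (475,215) and yellow in the middle nest (238,200). Now red.

Emit:
move_arm(increments=[-0.8,2.2,8,0,1,0,0,18,0,1,0,0,20,0,1,0,0,14,0,1,0,0,7,0,1,0,0,3,0,1,0,0,0,0,1,0,0,0,0,0])

```text
time: 18.48
tool_pos: [0.4335, 0.0243, 0.0288]
tool_rot: [-0.0, 0.98, -0.197, 0.0]
contact_force: [-1.1, 0.8, -0.3]
gripper_width: 0.883
grasp_force: 0.0
```

Emit:
move_arm(increments=[0,0,0,0,0,0,0,0,0,0,0,0,0,0,0,0,0,0,0,0,0,0,0,0,0,0,0,0,0,0,0,0,0,0,0])

```text
time: 19.07
tool_pos: [0.4342, 0.024, 0.0297]
tool_rot: [-0.0, 0.98, -0.197, 0.001]
contact_force: [0.1, 0.4, 6.0]
gripper_width: 0.599
grasp_force: 65.2
```

```bash
python3 st.py .4454 .1563 .0414 -.3972
```

```text
t 19.07 tcp [0.4342 0.024  0.0297] yaw -0.3972 tilt 0.16 F [0.1 0.4 6. ] w 0.599 g 65.2 j [-0.12 -0.2   2.21 -0.    1.13  1.85]
row xy mm 31.1 127.4
delta tool mm [ -40.8 -126.4  -11.8] spin -0.0
```

Emit:
move_arm(increments=[0,0,-12,0,0,0,0,-25,0,0,0,0,-18,0,0,-5,-12,0,0,0,-7,-25,0,0,0,-8,-30,0,0,0,-8,-30,0,0,0,-6,-20,0,0,0])

```text
time: 19.73
tool_pos: [0.445, 0.147, 0.0814]
tool_rot: [0.0, 0.98, -0.197, -0.002]
contact_force: [0.1, -0.1, -4.2]
gripper_width: 0.599
grasp_force: 64.8
```

Emit:
move_arm(increments=[-3,-9,0,0,0,0,-2,0,0,0,0,0,6,0,0,0,0,6,0,0,0,0,4,0,0,0,0,2,0,0,0,0,0,0,0,0,0,0,0,0])

```text
time: 20.4
tool_pos: [0.4481, 0.1559, 0.065]
tool_rot: [0.0, 0.98, -0.198, -0.0]
contact_force: [0.7, 0.2, -4.6]
gripper_width: 0.596
grasp_force: 64.9
```

```bash
python3 st.py .449 .1556 .0457 -.3972
python3 - <<'E'
from h import *
f=snap('side','side5')
b=cv2.resize(cv2.imread('pics/side5.png')[150:220,195:275],None,fx=7,fy=7,interpolation=cv2.INTER_CUBIC)
cv2.imwrite('pics/d5.png',b)
E
```

```text
t 20.4 tcp [0.4481 0.1559 0.065 ] yaw -0.3982 tilt 0.03 F [ 0.7  0.2 -4.6] w 0.596 g 64.9 j [ 0.18 -0.15  2.1  -0.    1.19  2.15]
row xy mm 69.1 0.2
delta tool mm [ 0.9 -0.  19.3] spin -0.001
```

View pics/d5.png

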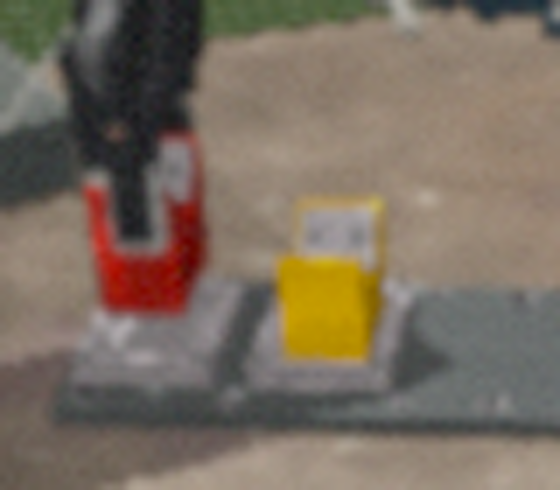

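Run:
```python
from h import *
row=np.load('row2.npy'); c,s=np.cos(row[2]),np.sin(row[2])
L=lambda x,y,z:[row[0]+c*x-s*y,row[1]+s*x+c*y,z]
k=lambda p,:((proj('side5',p)-[195,150])*7).round(0)
print('red rest X=68,72: bottom corners'); 
for X in(66,69,72): print(X,[k(L((X+d)/1e3,.026,.0353)) for d in(17,-17)],'top near', [k(L((X+d)/1e3,.026,.0353+.057)) for d in(17,-17)])
print('yellow X=0',[k(L(d/1e3,.026,.021)) for d in(17,-17)],'top',[k(L(d/1e3,.026,.063)) for d in(17,-17)])
print('nest nar front',[k(L((72+d)/1e3,.037,.021)) for d in(28,-28)],'mid',[k(L((d)/1e3,.037,.021)) for d in(28,-28)])
```

```text
red rest X=68,72: bottom corners
66 [array([113., 313.]), array([196., 315.])] top near [array([ 97., 186.]), array([182., 188.])]
69 [array([105., 313.]), array([188., 315.])] top near [array([ 89., 186.]), array([174., 188.])]
72 [array([ 98., 313.]), array([181., 315.])] top near [array([ 82., 186.]), array([167., 188.])]
yellow X=0 [array([277., 349.]), array([361., 351.])] top [array([269., 256.]), array([354., 258.])]
nest nar front [array([ 68., 357.]), array([205., 360.])] mid [array([245., 361.]), array([383., 365.])]
```

Side view: compared with the projected geometry (about +5 px of bias on the nests), red sits at row x ≈ 72 mm, centred over its nest. Lowering.

Emit:
move_arm(increments=[-0.5,-0.3,6,0,0,0,0,6,0,0,0,0,3,0,0,0,0,2,0,0,0,0,1,0,0,0,0,0,0,0])

```text
time: 20.95
tool_pos: [0.4476, 0.1569, 0.0469]
tool_rot: [0.0, 0.98, -0.197, -0.0]
contact_force: [0.9, -0.4, -5.9]
gripper_width: 0.598
grasp_force: 64.9
```

Emit:
move_arm(increments=[0,0,1,0,0,0,0,0,0,0])

```text
time: 21.12
tool_pos: [0.448, 0.157, 0.0464]
tool_rot: [-0.0, 0.98, -0.197, 0.0]
contact_force: [-0.3, 0.1, -5.7]
gripper_width: 0.597
grasp_force: 64.9
```

Emit:
move_arm(increments=[0,0,1,0,0,0,0,0,0,0])

```text
time: 21.28
tool_pos: [0.4483, 0.157, 0.0457]
tool_rot: [-0.0, 0.98, -0.197, 0.0]
contact_force: [-0.2, -0.1, -4.3]
gripper_width: 0.595
grasp_force: 65.1
```

```bash
python3 st.py .449 .1556 .0457 -.3972
```

```text
t 21.28 tcp [0.4483 0.157  0.0457] yaw -0.3972 tilt 0.05 F [-0.2 -0.1 -4.3] w 0.595 g 65.1 j [ 0.18 -0.11  2.11  0.    1.15  2.15]
row xy mm 69.3 -0.9
delta tool mm [ 1.2  1.1 -0. ] spin -0.0
```

Emit:
move_arm(increments=[0,0,1,0,0,0,0,0,0,0])

```text
time: 21.45
tool_pos: [0.4484, 0.157, 0.0457]
tool_rot: [0.0, 0.98, -0.197, 0.0]
contact_force: [-4.7, -0.8, 5.0]
gripper_width: 0.594
grasp_force: 65.9
```

Emit:
move_arm(increments=[0,0,0,0,1,0,0,0,0,1,0,0,0,0,1,0,0,0,0,1,0,0,-20,0,1,0,0,-35,0,1,0,0,-38,0,1,0,0,-30,0,1])

```text
time: 22.12
tool_pos: [0.4484, 0.157, 0.1698]
tool_rot: [-0.0, 0.98, -0.197, 0.001]
contact_force: [0.7, 0.3, 0.7]
gripper_width: 1.001
grasp_force: 0.0
```

Emit:
move_arm(increments=[0,0,0,-0.1,1,0,0,0,-0.1,1,0,0,0,-0.1,1,0,0,0,-0.1,1,0,0,0,-0.1,1,0,0,0,-0.1,1,0,0,0,-0.1,1,0,0,0,-0.092,1])

```text
time: 22.78
tool_pos: [0.448, 0.157, 0.1673]
tool_rot: [-0.0, 0.98, 0.198, 0.0]
contact_force: [0.3, -0.0, 0.2]
gripper_width: 0.995
grasp_force: 0.0
```

```bash
python3 st.py .524 -.2341 .13 .395
```

```text
t 22.78 tcp [0.448  0.157  0.1673] yaw 0.3996 tilt 0.02 F [ 0.3 -0.   0.2] w 0.995 g 0.0 j [ 0.18 -0.27  2.02  0.    1.39  1.35]
row xy mm 69.6 -0.7
delta tool mm [-82.2 389.8  37.3] spin 0.0046
```

Emit:
move_arm(increments=[-3,12,0,0,1,-6,25,0,0,1,-8,36,0,0,1,-8,38,0,0,1,-8,38,0,0,1,-8,38,0,0,1,-8,38,0,0,1,-8,38,0,0,1])

```text
time: 23.45
tool_pos: [0.4966, -0.1097, 0.1675]
tool_rot: [0.0, 0.981, 0.196, 0.0]
contact_force: [1.2, 0.6, 0.8]
gripper_width: 0.997
grasp_force: 0.0
```

Emit:
move_arm(increments=[-8,38,0,0,1,-8,38,0,0,1,-6,30,0,0,1,-3,18,0,0,1,0,3,0,0,1,0,0,0,0,1,0,0,0,0,1])

```text
time: 24.03
tool_pos: [0.5221, -0.2339, 0.167]
tool_rot: [-0.0, 0.981, 0.196, -0.0]
contact_force: [-0.2, 0.7, 1.1]
gripper_width: 1.003
grasp_force: 0.0
```

```bash
python3 st.py .524 -.2341 .047 .395
python3 - <<'E'
from h import *
f=snap('side','side6'); f=snap('top','top6')
a=cv2.resize(cv2.imread('pics/side6.png')[90:320,200:370],None,fx=2.6,fy=2.6,interpolation=cv2.INTER_CUBIC)
b=cv2.resize(cv2.imread('pics/top6.png')[145:275,205:285],None,fx=4.4,fy=4.4,interpolation=cv2.INTER_CUBIC)
o=np.zeros((600,800,3),np.uint8);o[:a.shape[0],:a.shape[1]]=a;o[:b.shape[0],445:445+b.shape[1]]=b[:,:355]
cv2.imwrite('pics/d6.png',o)
E
```

```text
t 24.03 tcp [ 0.5221 -0.2339  0.167 ] yaw 0.395 tilt 0.05 F [-0.2  0.7  1.1] w 1.003 g 0.0 j [-0.55 -0.02  1.8   0.    1.37  0.62]
row xy mm -149.4 331.4
delta tool mm [  1.7   1.1 120. ] spin -0.0
```

View pics/d6.png

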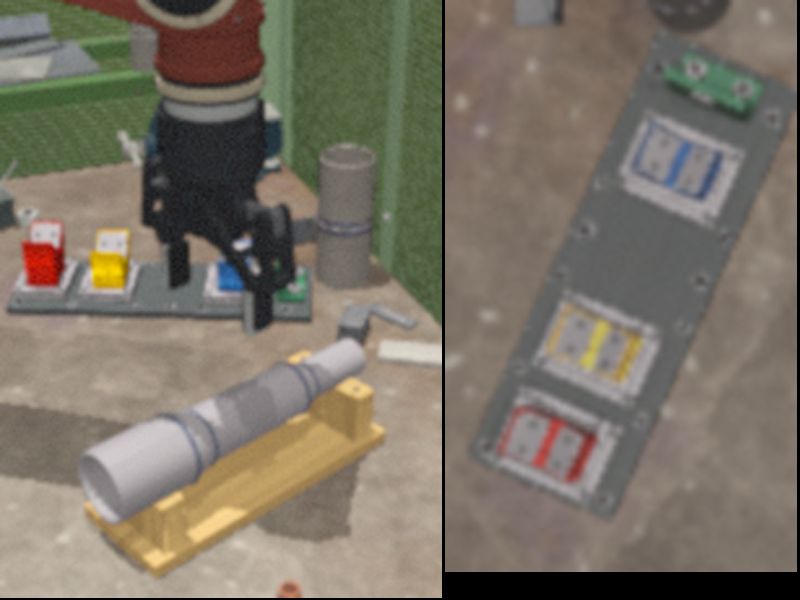

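Rests are all seated square in the correct nests (top crop: blue at (680,165), yellow (595,345), red (550,445)). The gripper hangs over the spool. Descending.

Emit:
move_arm(increments=[1,1,10,0,1,0,0,25,0,1,0,0,25,0,1,0,0,20,0,1,0,0,10,0,1,0,0,5,0,1,0,0,0,0,1,0,0,0,0,1])

```text
time: 24.8
tool_pos: [0.5241, -0.2352, 0.0732]
tool_rot: [0.0, 0.981, 0.196, 0.0]
contact_force: [-0.2, -0.0, 0.8]
gripper_width: 1.003
grasp_force: 0.0
```

```bash
python3 st.py .524 -.2341 .045 .395
```

```text
t 24.8 tcp [ 0.5241 -0.2352  0.0732] yaw 0.3953 tilt 0.08 F [-0.2 -0.   0.8] w 1.003 g 0.0 j [-0.55  0.08  1.86  0.    1.2   0.62]
row xy mm -151.8 331.8
delta tool mm [ 0.2 -1.1 28.2] spin 0.0003
```

Emit:
move_arm(increments=[0,-1,8,0,1,0,0,10,0,1,0,0,7,0,1,0,0,3,0,1,0,0,0,0,1,0,0,0,0,1])

```text
time: 25.3
tool_pos: [0.5229, -0.2341, 0.0439]
tool_rot: [-0.0, 0.981, 0.196, -0.0]
contact_force: [0.4, -0.4, 0.3]
gripper_width: 1.001
grasp_force: 0.0
```

Emit:
move_arm(increments=[0,0,0,0,0,0,0,0,0,0,0,0,0,0,0,0,0,0,0,0,0,0,0,0,0,0,0,0,0,0,0,0,0,0,0,0,0,0,0,0])

```text
time: 25.97
tool_pos: [0.5216, -0.2299, 0.0452]
tool_rot: [-0.005, 0.981, 0.196, -0.002]
contact_force: [-9.3, 16.2, 15.3]
gripper_width: 0.548
grasp_force: 60.4
```

```bash
python3 st.py
```

```text
t 25.97 tcp [ 0.5216 -0.2299  0.0452] yaw 0.3944 tilt 0.65 F [-9.3 16.2 15.3] w 0.548 g 60.4 j [-0.55  0.12  1.87  0.01  1.16  0.63]
row xy mm -147.4 328.0
```

Emit:
move_arm(increments=[0,-3,0,0,0,0,-2,0,0,0,0,0,-1,0,0,0,0,0,0,0])

```text
time: 26.3
tool_pos: [0.5216, -0.2299, 0.0455]
tool_rot: [0.0, 0.981, 0.196, 0.001]
contact_force: [1.8, -2.0, -1.4]
gripper_width: 0.544
grasp_force: 62.1
```

```bash
python3 st.py
```

```text
t 26.3 tcp [ 0.5216 -0.2299  0.0455] yaw 0.3947 tilt 0.08 F [ 1.8 -2.  -1.4] w 0.544 g 62.1 j [-0.55  0.11  1.88  0.    1.15  0.63]
row xy mm -147.4 327.9
```

Lateral force is relieved (the pipe was about 4.5 mm from my estimate and the grip centred on it). Lifting.

Emit:
move_arm(increments=[0,0,-4,0,0,0,0,-10,0,0,0,0,-18,0,0,0,0,-25,0,0,0,0,-30,0,0,0,0,-30,0,0,0,0,-20,0,0,0,0,-8,0,0])

```text
time: 26.97
tool_pos: [0.5225, -0.2303, 0.1947]
tool_rot: [0.002, 0.981, 0.196, 0.002]
contact_force: [1.1, -0.4, -4.4]
gripper_width: 0.545
grasp_force: 62.9
```

```bash
python3 st.py .52 -.1 .19 .395
python3 - <<'E'
from h import *
f=snap('side','side7')
E
```

```text
t 26.97 tcp [ 0.5225 -0.2303  0.1947] yaw 0.3949 tilt 0.32 F [ 1.1 -0.4 -4.4] w 0.545 g 62.9 j [-0.55 -0.05  1.78  0.    1.41  0.63]
row xy mm -148.4 327.9
delta tool mm [  47.8 -121.3    4.3] spin -0.0001
```

Emit:
move_arm(increments=[3,-8,0,0,0,7,-17,0,0,0,9,-22,0,0,0,10,-26,0,-0.04,0,9,-22,0,-0.08,0,6,-16,0,-0.1,0,3,-8,0,-0.11,0,0,0,0,-0.11,0])

```text
time: 27.68
tool_pos: [0.5116, -0.0989, 0.1866]
tool_rot: [-0.003, 0.913, 0.409, -0.002]
contact_force: [-0.1, -0.6, -4.8]
gripper_width: 0.545
grasp_force: 62.9
```

Emit:
move_arm(increments=[0,0,0,-0.11,0,0,0,0,-0.11,0,0,0,0,-0.11,0,0,0,0,-0.11,0,0,0,0,-0.11,0,0,0,0,-0.11,0,0,0,0,-0.11,0,0,0,0,-0.11,0])

```text
time: 28.35
tool_pos: [0.512, -0.1009, 0.1867]
tool_rot: [-0.003, 0.652, 0.758, -0.001]
contact_force: [-0.2, 0.0, -5.4]
gripper_width: 0.542
grasp_force: 62.8
```

Emit:
move_arm(increments=[0,0,0,-0.11,0,0,0,0,-0.11,0,0,0,0,-0.11,0,0,0,0,-0.11,0,0,0,0,-0.11,0,0,0,0,-0.11,0,0,0,0,-0.08,0,0,0,0,-0.05,0])

```text
time: 29.02
tool_pos: [0.512, -0.1009, 0.1867]
tool_rot: [-0.003, 0.311, 0.95, 0.0]
contact_force: [-0.1, -0.1, -5.5]
gripper_width: 0.545
grasp_force: 62.8
```

```bash
python3 st.py .5618 .1087 .19 2.7458
```

```text
t 29.02 tcp [ 0.512  -0.1009  0.1867] yaw 2.5086 tilt 0.36 F [-0.1 -0.1 -5.5] w 0.545 g 62.8 j [-0.34 -0.16  1.89  0.    1.42 -1.28]
row xy mm -88.9 212.6
delta tool mm [ 83.9 198.4  -3.1] spin -0.2372
```

Emit:
move_arm(increments=[0,0,0,-0.06,0,0,0,0,-0.08,0,0,0,0,-0.06,0,0,0,0,-0.037,0,0,0,0,0,0,0,0,0,0,0])

```text
time: 29.52
tool_pos: [0.5125, -0.1012, 0.1876]
tool_rot: [-0.002, 0.199, 0.98, 0.0]
contact_force: [0.5, 0.2, -5.5]
gripper_width: 0.544
grasp_force: 62.8
```

```bash
python3 st.py .5618 .1087 .19 2.7458
```

```text
t 29.52 tcp [ 0.5125 -0.1012  0.1876] yaw 2.741 tilt 0.27 F [ 0.5  0.2 -5.5] w 0.544 g 62.8 j [-0.34 -0.16  1.89  0.    1.42 -1.51]
row xy mm -89.5 212.7
delta tool mm [ 36.5 212.5  -2.2] spin -0.0048
```

Emit:
move_arm(increments=[2,12,0,-0.004,0,4,24,0,0,0,6,33,0,0,0,6,36,0,0,0,6,36,0,0,0,6,33,0,0,0,4,24,0,0,0,2,12,0,0,0])

```text
time: 30.18
tool_pos: [0.5614, 0.1094, 0.1895]
tool_rot: [-0.001, 0.195, 0.981, 0.001]
contact_force: [-0.6, 0.1, -5.0]
gripper_width: 0.542
grasp_force: 63.1
```

Emit:
move_arm(increments=[0,2,8,0,0,0,0,16,0,0,0,0,18,0,0,0,0,12,0,0,0,0,6,0,0,0,0,0,0,0,0,0,0,0,0])

```text
time: 30.77
tool_pos: [0.5625, 0.1069, 0.1301]
tool_rot: [-0.0, 0.197, 0.98, -0.0]
contact_force: [-0.1, 0.6, -4.7]
gripper_width: 0.544
grasp_force: 63.1
```

```bash
python3 st.py .5618 .1087 .0535 2.7458
python3 - <<'E'
from h import *
f=snap('side','side8')
row=np.load('row2.npy'); c,s=np.cos(row[2]),np.sin(row[2])
b=cv2.resize(f['image'][120:220,195:325],None,fx=6,fy=6,interpolation=cv2.INTER_CUBIC)
cv2.imwrite('pics/d8.png',b)
p=manip.state()['tool_pos']; yaw=2.7458; a=np.array([np.cos(yaw),np.sin(yaw),0])
for x,r in((-.118,.03),(-.046,.03),(-.024,.024),(.078,.024),(.094,.017),(.154,.017)):
    q=p+a*x+[0,0,.0205]; print(x,((proj('side8',q-[0,0,r])-[195,120])*6).round(0),((proj('side8',q+[0,0,r])-[195,120])*6).round(0))
E
```

```text
t 30.77 tcp [0.5625 0.1069 0.1301] yaw 2.745 tilt 0.03 F [-0.1  0.6 -4.7] w 0.544 g 63.1 j [ 0.06  0.01  1.83 -0.    1.3  -1.12]
row xy mm -55.3 1.4
delta tool mm [ 1.3  1.5 76.6] spin -0.0008
-0.118 [647. 268.] [647. 144.]
-0.046 [488. 265.] [484. 141.]
-0.024 [440. 252.] [436. 153.]
0.078 [218. 249.] [209. 150.]
0.094 [182. 234.] [176. 164.]
0.154 [ 54. 232.] [ 45. 162.]
```

View pics/d8.png

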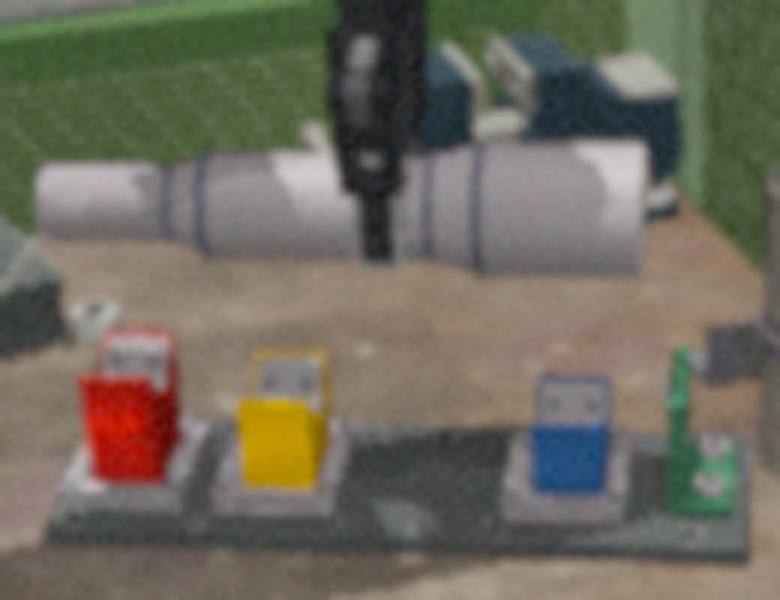

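Side view: the spool is level over the row, wide end at (643,205) towards the green stop. It sits about 2–4 mm off along the axis from the projection, so I correct by 2 mm and lower.

Emit:
move_arm(increments=[-1,0.7,6,0,0,-1,0.8,12,0,0,0,0,16,0,0,0,0,16,0,0,0,0,10,0,0,0,0,5,0,0,0,0,2,0,0,0,0,0,0,0])

```text
time: 31.48
tool_pos: [0.565, 0.108, 0.0631]
tool_rot: [-0.0, 0.197, 0.98, -0.0]
contact_force: [0.3, 0.7, -5.5]
gripper_width: 0.544
grasp_force: 63.2
```

```bash
python3 st.py .5618 .1087 .0535 2.7458
```

```text
t 31.48 tcp [0.565  0.108  0.0631] yaw 2.7458 tilt 0.02 F [ 0.3  0.7 -5.5] w 0.544 g 63.2 j [ 0.06  0.1   1.86 -0.    1.18 -1.12]
row xy mm -57.2 -0.6
delta tool mm [ 3.2 -0.5  9.6] spin 0.0
```

Emit:
move_arm(increments=[0,0,3,0,0,0,0,3,0,0,0,0,2,0,0,0,0,0,0,0])

```text
time: 31.82
tool_pos: [0.5649, 0.1079, 0.0551]
tool_rot: [-0.0, 0.197, 0.98, -0.0]
contact_force: [-0.8, -0.4, -5.5]
gripper_width: 0.546
grasp_force: 63.2
```

Emit:
move_arm(increments=[0,0,1,0,0,0,0,0,0,0])

```text
time: 31.98
tool_pos: [0.565, 0.108, 0.0543]
tool_rot: [0.0, 0.197, 0.98, 0.0]
contact_force: [-0.5, 0.2, -4.8]
gripper_width: 0.549
grasp_force: 63.2
```

Emit:
move_arm(increments=[0,0,1,0,0,0,0,0,0,0])

```text
time: 32.15
tool_pos: [0.5653, 0.108, 0.054]
tool_rot: [0.0, 0.197, 0.98, 0.0]
contact_force: [-1.7, 0.3, -2.2]
gripper_width: 0.542
grasp_force: 63.7
```

Contact at the expected height (.054). One more millimetre, then look before letting go.

Emit:
move_arm(increments=[0,0,0.7,0,0,0,0,0,0,0])

```text
time: 32.32
tool_pos: [0.5654, 0.1081, 0.0539]
tool_rot: [0.0, 0.197, 0.98, 0.0]
contact_force: [-4.0, -0.9, 5.3]
gripper_width: 0.545
grasp_force: 64.2
```

```bash
python3 st.py
python3 - <<'E'
from h import *
f=snap('side','side9')
b=cv2.resize(f['image'][120:220,195:325],None,fx=6,fy=6,interpolation=cv2.INTER_CUBIC)
cv2.imwrite('pics/d9.png',b)
E
```

```text
t 32.32 tcp [0.5654 0.1081 0.0539] yaw 2.7457 tilt 0.03 F [-4.  -0.9  5.3] w 0.545 g 64.2 j [ 0.06  0.11  1.86  0.    1.17 -1.12]
row xy mm -57.6 -0.8
```

View pics/d9.png

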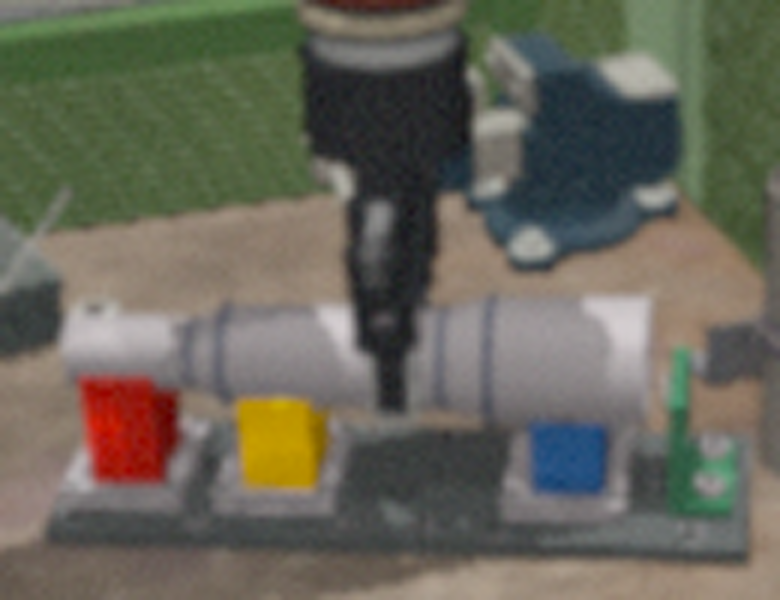

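Side view: the spool lies level in all three vees, with the blue, yellow and red rests under the wide, mid and narrow sections. The wide end (648,360) is just short of the stop (680). Letting go.

Emit:
move_arm(increments=[0,0,0,0,1,0,0,0,0,1,0,0,0,0,1,0,0,0,0,1,0,0,0,0,1,0,0,-10,0,1,0,0,-20,0,1,0,0,-30,0,1])

```text
time: 33.03
tool_pos: [0.5627, 0.1078, 0.1106]
tool_rot: [-0.003, 0.197, 0.98, -0.001]
contact_force: [0.6, -0.3, -0.4]
gripper_width: 0.998
grasp_force: 0.0
```

Emit:
move_arm(increments=[0,0,-35,0,1,0,0,-35,0,1,0,0,-35,0,1,0,30,-10,0,1,0,35,0,0,1,0,35,0,0,1,0,35,0,0,1,0,20,0,0,1])

```text
time: 33.7
tool_pos: [0.6255, 0.254, 0.2286]
tool_rot: [0.001, 0.196, 0.981, 0.001]
contact_force: [0.3, -0.4, 0.2]
gripper_width: 1.002
grasp_force: 0.0
```

Emit:
move_arm(increments=[0,-35,0,0,1,0,-38,0,0,1,0,-38,0,0,1,0,-38,0,0,1,0,-38,0,0,1,0,-38,0,0,1,0,-38,0,0,1,0,-30,0,0,1])

```text
time: 34.37
tool_pos: [0.5107, -0.0214, 0.2285]
tool_rot: [0.001, 0.197, 0.98, -0.0]
contact_force: [0.1, 0.7, 0.1]
gripper_width: 1.0
grasp_force: 0.0
```

Emit:
move_arm(increments=[0,-38,0,0,1,0,-38,0,0,1,0,-38,0,0,1,0,-20,0,0,1,0,0,0,0,1,0,0,0,0,1])

```text
time: 34.87
tool_pos: [0.46, -0.1437, 0.2284]
tool_rot: [0.001, 0.198, 0.98, 0.0]
contact_force: [0.7, 0.0, 0.2]
gripper_width: 0.998
grasp_force: 0.0
```

```bash
python3 st.py
python3 - <<'E'
from h import *
f=snap('side','sideA'); g=snap('top','topA')
a=cv2.resize(f['image'][120:225,195:325],None,fx=3.3,fy=3.3,interpolation=cv2.INTER_CUBIC)
b=cv2.resize(g['image'][145:275,205:285],None,fx=4.4,fy=4.4,interpolation=cv2.INTER_CUBIC)
o=np.zeros((600,800,3),np.uint8);o[:a.shape[0],:a.shape[1]]=a;o[:b.shape[0],440:440+b.shape[1]]=b
cv2.imwrite('pics/dA.png',o)
E
```

```text
t 34.87 tcp [ 0.46   -0.1437  0.2284] yaw 2.7434 tilt 0.07 F [0.7 0.  0.2] w 0.998 g 0.0 j [-0.46 -0.3   1.94  0.    1.5  -1.63]
row xy mm -57.3 272.1
```

View pics/dA.png

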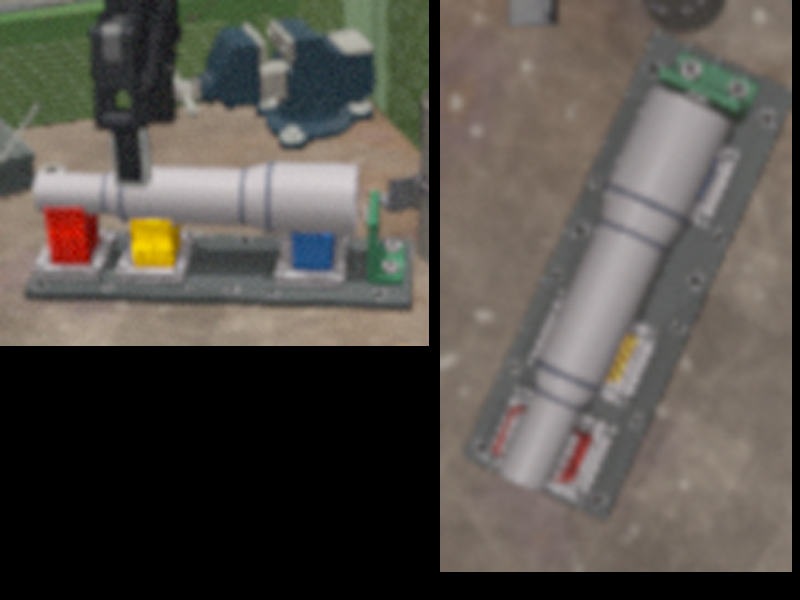

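Run:
```python
from h import *
row=np.load('row2.npy'); c,s=np.cos(row[2]),np.sin(row[2])
L=lambda x,z:[row[0]+c*x,row[1]+s*x,z]
for X in(-.118,-.046,-.024,.078,.094,.154):
    x=X-.054; print(X,'side6x',((proj('sideA',L(x,.074))-[195,120])*6).round(0),'top',((proj('topA',L(x,.074+.022))-[205,145])*4.4+[440,0]).round(0))
```

```text
-0.118 side6x [643. 361.] top [684. 101.]
-0.046 side6x [488. 358.] top [639. 201.]
-0.024 side6x [441. 357.] top [625. 232.]
0.078 side6x [224. 352.] top [560. 376.]
0.094 side6x [191. 352.] top [550. 398.]
0.154 side6x [ 65. 349.] top [512. 484.]
```

The last picture shows the spool level in the three rests. The ring positions match the intended place to within about 3 mm, and the arm is clear.

```bash
python3 -c "
from plant import manip
print(manip.job_done())"
```

```text
the job is handed in; nothing more can be done
None
```

I moved the blue, yellow and red rests into their correct nests, laid the spool level in the vees with its wide end at the green stop, moved the arm clear and handed the job in at about 35 s; the bystanders were not handled, and no verdict came back.

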